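# Gauge a centrifuge tube adapter sleeve and sort it

## Task

First clear the pink foam chunk off the base plate of the fit gauge into the dark grey waste bin. Then slide the blue sleeve from the green mat down over the gauge pin and let go so that it rests there: if it has gone fully home on the plate, stand it upright on the floor of the white tray; if it has stopped part-way down the pin, stand it upright on the floor of the red tray. Leave the sleeve on the black mat and everything else on the bench where it is.

Things in the scene. Friction and masses are not known exactly. Their poses are not given: they have to be found in the camera images.
- sleeve_1: one of two look-alike upright blue plastic sleeves, outer diameter 50, height 80, bored right through: top mouth 25 wide on both, the bore below 31.5 (good) or only 25 (too tight), unseen. About 120 g. Origin: centre of its underside, z up its axis. Which of the two stands on the green mat, and which on the black, changes from run to run
- sleeve_2: one of two look-alike upright blue plastic sleeves, outer diameter 50, height 80, bored right through: top mouth 25 wide on both, the bore below 31.5 (good) or only 25 (too tight), unseen. About 120 g. Origin: centre of its underside, z up its axis. Which of the two stands on the green mat, and which on the black, changes from run to run
- test_mat: fixed round green mat, diameter 90, 4 thick, under the sleeve that is to be tested. Origin: centre of its underside
- hold_mat: fixed round black rubber mat, diameter 90, 4 thick, under the sleeve that is to be left alone. Origin: centre of its underside
- gauge: fixed fit gauge: aluminium base plate 180 x 90, 12 thick, with an upright stepped steel pin. Origin: on the pin's axis, at the underside of the plate; z up along the pin; the plate runs from 135 behind the pin (-x) to 45 ahead of it (+x)
- pin_foot (a point): the point on the pin's axis at the top face of the base plate, 12 above the table. A good sleeve comes to rest with its underside here
- pin_tip (a point): centre of the pin's top, 102 above the table (90 above the plate). The pin is 28 in diameter from the plate up to 50, tapers to 21 at 55, stays 21 up to 86, then is chamfered to 13 at the tip; a tight sleeve comes to rest on the taper, its underside about 52 above the plate
- chunk: loose pink chunk of rigid foam packing, 90 x 32 x 32, about 20 g, lying on the base plate beside the pin, one end a few mm from it. Origin: its centre; x along its 90 length
- waste_bin: fixed dark grey open waste bin, outer 130 x 130, 100 high, walls and floor 5 thick. Origin: centre of its underside, z up
- white_tray: fixed white open tray for sleeves that fit, outer 120 x 120, 25 high, walls and floor 5 thick. Origin: centre of its underside
- red_tray: fixed red open tray for sleeves that do not fit, outer 120 x 120, 25 high, walls and floor 5 thick. Origin: centre of its underside
- dish_a: bystander: culture dish, diameter 84, 18 high. Origin: centre of its underside
- dish_b: bystander: stack of two culture dishes, diameter 84, 36 high. Origin: centre of its underside
- amber_bottle: bystander: amber glass bottle, diameter 50, 100 high. Origin: centre of its underside
- beaker: bystander: glass beaker, rim diameter 80, 90 high. Origin: centre of its underside
- marker: bystander: white and green marker pen lying flat, 135 long, 16 thick. Origin: underside of its middle, x along it

How it is judged:
By the outcome, as a careful person would: the job done as asked, in the order asked, and still so for the second after the job is handed in, with the robot touching nothing.
It also fails if it takes over 72 s, if anything falls off the work surface, if the arm or the gripper's body presses on something with over 40 N, if the wrist force passes 120 N, or if a joint passes its speed limit or range.

## Robot

A 6-joint arm with a two-finger parallel gripper is mounted at the origin on the work surface. World frame = base frame: x ahead of the robot, y to its left, z up, the work surface at z = 0. Lengths are in mm, angles in degrees, forces in N, time in s.
With the tool pointing down it reaches from about 300 to 850 mm from the base axis. Payload 4.2 kg.
Tool frame: the origin (TCP) lies midway between the tips of the shut fingers; the grasp point (between the pads) lies 19 mm behind it; z points along the fingers, y is the line along which they close (so a half turn about z gives the same grasp; the last joint's range is limited). The gripper opens to 91 mm and grips with 3 to 60 N. Pads are 32 mm wide; open, the fingers measure 118 mm over their backs; the gripper's body (76 mm by 178 mm) begins 60 mm behind the grasp point.
Start: joints at [63.827, 18.312, 89.639, -0, 72.044, -1.146], TCP at [243.254, 521.029, 213.976] pointing down, gripper open.
Joint ranges: [-177.97, 177.97], [-48.28, 115.42], [12.27, 149.76], [-77.06, 257.06], [2.81, 150.46], [-146.56, 146.56]. Speed limits (degrees/s): [147.25, 147.25, 180, 180, 180, 180].

## Interface

Orientations are given as [roll, pitch, yaw] about the fixed x, y, z axes, in that order (R = Rz(yaw) Ry(pitch) Rx(roll)).
In Python, from workcell import state, grab_frame, camera_model, workorder gives the robot as it stands.
- The arm moves only by the tool carry_out, never from a script. Its argument "commands" is a list of rows, each a list of 7 numbers: the turn, a rotation vector about the tool's x, y, z in degrees, then the shift along the tool's x, y, z in mm, then the opening, from -1 (shut) to 1 (fully open). In form: [[ax, ay, az, dx, dy, dz, hand], ...]. A call has 1 to 20 rows; each row is the pose to reach, as a shift and turn from the pose commanded when the call began, along the tool's axes at that moment; what a row does not reach only later rows make up. A row lasts 1/10 s, in which the tool goes at most 50 mm and 8.59 degrees, less where a joint would pass 70% of its speed; a pose out of reach is approached as far as the arm can. A call with a gripper value outside its range is refused whole. The fingers move at their own pace and stop on an object; "force" is the grip in N (left out, the last holds). Time passes only in rows, so rows that repeat a pose let the fingers close. It gives the time, the measured TCP pose, the force, the opening and the grip force at its end, in the units of the state.
- state(): the state, without advancing time (a new reading comes with each control period).
- grab_frame(name): name is "side" or "top"; returns the picture (420x560x3 uint8, red, green, blue); there is no depth.
- camera_model(name): a dict with "fx", "fy", "cx", "cy" (pixels), "dist" ([k1, k2, p1, p2, k3] as OpenCV has them; the pictures are not rectified), "origin" and "rotation" of the camera in the world. Camera axes: x right, y up, looking along -z (the intrinsics and any distortion apply to the point x, -y, -z); pixel columns grow to the right and rows downward; lengths in mm; the calibration is good to about 2 mm. A picture is of the moment at which its call begins. camera_model takes no time and is no camera call.
- workorder.job_done(): hands the job in; it is judged then, once.
The state is a dict: "time_s": time; "qpos": joint angles; "qvel": joint speeds; "effort": joint torques, N m; "ee_pos": TCP position; "ee_rot": TCP orientation; "force": force on the tool from outside, world axes, zero at the start; "torque": the same for the moment, N m; "gripper_width": finger opening in mm; "gripper_force": force on a finger pad.
Only numpy, scipy, OpenCV 4.12 (cv2) and the standard library are available. Lean on these libraries where they do the work, as an engineer would, in place of code of your own. Each camera call takes 0.05 s, during which the arm holds its last target. There are 200 camera calls.

## Working session

There is one attempt and no reset: what is moved stays moved. The work goes in short steps, Python scripts to look and compute and a tool call to move; the robot and the scene stay as the last step left them, time stands still between calls to the robot, and variables do not carry over. Pictures are saved under pics/ and viewed, at most 10 in all, crops included, and the job is handed in when it is done.

Besides the shell and the picture viewer there is one more tool, called after "Emit:" by a JSON object that holds its "api" and its "payload", one argument or row to a line. carry_out: Moves the arm, as the interface text tells. Its arguments: {"type":"object","properties":{"commands":{"type":"array"},"force":{"type":"number"}},"required":["commands"]}

```bash
mkdir -p pics; ls; python3 - <<'E'
from workcell import state, grab_frame, camera_model
import cv2
s=state(); print(s)
for n in("side","top"):
    print(n,camera_model(n)); cv2.imwrite(f"pics/{n}0.png",cv2.cvtColor(grab_frame(n),cv2.COLOR_RGB2BGR))
E
```

```text
pics
{'time_s': 0.0, 'qpos': array([ 6.38268642e+01,  1.83532177e+01,  8.97071788e+01, -2.46338242e-04,
        7.20422311e+01, -1.14348735e+00]), 'qvel': array([-0.06119913, -0.02154855, -0.02211451,  0.03669429, -0.00102636,
        0.05714931]), 'effort': array([ 1.85939452e-04, -4.12459946e+01, -2.31971776e+01,  7.27123604e-02,
        4.57682158e-02, -1.52357202e-04]), 'ee_pos': array([243.03231214, 520.56096466, 213.09922801]), 'ee_rot': array([-1.79897388e+02, -1.81391195e-03,  1.54970426e+02]), 'force': array([ 0.28672902, -0.29736635,  0.76812399]), 'torque': array([ 0.00473786,  0.017157  , -0.05078355]), 'gripper_force': 0.0, 'gripper_width': 91.5623049095458}
side {'fx': 402.17185828246136, 'fy': 402.17185828246136, 'cx': 275.07265180513383, 'cy': 214.06780204056622, 'dist': array([-0.07113291,  0.        ,  0.        ,  0.        ,  0.        ]), 'origin': array([ 340.52225021, -653.8613124 ,  949.41423729]), 'rotation': array([ 37.84105341,   0.67060106, -18.00926923])}
top {'fx': 477.5485659730814, 'fy': 477.5485659730814, 'cx': 282.9804555737022, 'cy': 206.31059620091028, 'dist': array([-0.00672979,  0.        ,  0.        ,  0.        ,  0.        ]), 'origin': array([ 412.8227674 ,   18.46958366, 1080.18063133]), 'rotation': array([  8.2122358 ,   0.29948773, -91.17684295])}
```

View pics/side0.png

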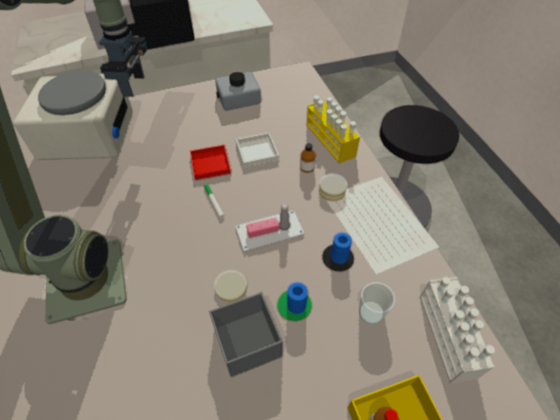

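View pics/top0.png

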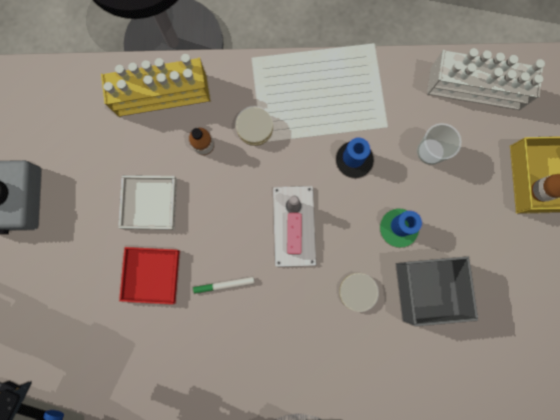

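The side picture shows the pink chunk at about (263,228) with the pin at (285,215), the green-mat sleeve at (297,297), the bin at (246,332), the red tray at (210,162) and the white tray at (257,150). In the top picture they are at: chunk (294,234), pin (293,203), sleeve (407,223), bin (437,290), red (150,276), white (148,203).

```bash
cat > h.py <<'E'
import numpy as np, cv2
from scipy.spatial.transform import Rotation as Rn
from scipy.optimize import least_squares
from workcell import state, grab_frame, camera_model
C={n:camera_model(n) for n in("side","top")}
F=np.diag([1.,-1,-1])
def K(c): return np.array([[c["fx"],0,c["cx"]],[0,c["fy"],c["cy"]],[0,0,1]])
def proj(n,P):
    c=C[n]; R=Rn.from_euler("xyz",c["rotation"],degrees=True).as_matrix()
    q=(np.atleast_2d(P)-c["origin"])@R@F
    return cv2.projectPoints(q.reshape(-1,1,3),np.zeros(3),np.zeros(3),K(c),np.array(c["dist"]))[0].reshape(-1,2)
def onz(n,uv,z):
    c=C[n]; R=Rn.from_euler("xyz",c["rotation"],degrees=True).as_matrix()
    u=cv2.undistortPoints(np.array(uv,float).reshape(-1,1,2),K(c),np.array(c["dist"])).reshape(-1,2)
    d=np.c_[u,np.ones(len(u))]@F@R.T
    return c["origin"]+d*((z-c["origin"][2])/d[:,2:])
def tri(us,ut):
    r=least_squares(lambda P:np.r_[proj("side",P)[0]-us,proj("top",P)[0]-ut],[450,0,50.])
    return r.x,np.abs(r.fun).max()
def tool(dw):  # world shift -> tool shift
    return Rn.from_euler("xyz",state()["ee_rot"],degrees=True).as_matrix().T@dw
E
python3 - <<'E'
from h import *
print(proj("top",[0,0,0]),proj("side",[0,0,0]))
B={n:cv2.imread(f"pics/{n}0.png") for n in C}
cr=lambda n,x,y,w,h,s:cv2.resize(B[n][y:y+h,x:x+w],None,fx=s,fy=s,interpolation=cv2.INTER_CUBIC)
a=cr("top",265,180,60,100,3); b=cr("top",375,190,110,140,3)[:300]
m=np.zeros((600,800,3),np.uint8)
def put(im,x,y): m[y:y+im.shape[0],x:x+im.shape[1]]=im[:600-y,:800-x]
put(cr("side",230,195,80,60,5),0,0); put(cr("top",265,180,60,100,3),0,300); put(cr("side",205,270,120,105,3.3),400,0)
put(cr("top",375,200,110,130,2.3),400,300);put(cr("top",375,200,110,130,2.3),400,300);put(cr("top",110,170,75,140,2),180,300)
cv2.imwrite("pics/crop.png",m)
E
```

```text
[[298.35673321 471.65474897]] [[ 85.3807538  279.74359172]]
```

View pics/crop.png

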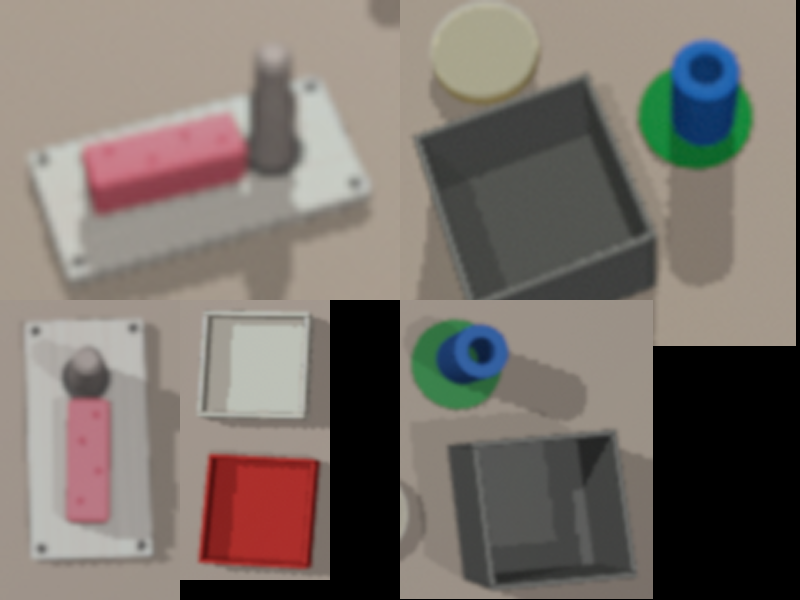

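The zoom shows the plate corners, the pin tip (side 284.4,205; top 294.3,199.3), the chunk running from the pin to the plate's rear, and the bin rim corners. I'll fit models to these in both views.

```bash
cat > fit.py <<'E'
from h import *
from scipy.optimize import minimize
def mask(im,name):
    hsv=cv2.cvtColor(im,cv2.COLOR_BGR2HSV).astype(int); h,s,v=hsv[...,0],hsv[...,1],hsv[...,2]
    return {"blue":(h>100)&(h<125)&(s>150)&(v>50),"pink":(h>165)&(s>85)&(v>100)&(s<200),"red":((h>172)|(h<6))&(s>200)}[name]
def box(l,w,h0,h1): return np.array([[a*l/2,b*w/2,c] for a in(-1,1) for b in(-1,1) for c in(h0,h1)])
t=np.linspace(0,2*np.pi,40,endpoint=False)
cyl=np.vstack([np.c_[25*np.cos(t),25*np.sin(t),0*t+z] for z in(0,80)])
def fit(imgs,col,M,p0,rois,yaw=True):
    ms={n:mask(imgs[n],col) for n in rois}
    for n,(x,y,w,h) in rois.items():
        k=np.zeros_like(ms[n]); k[y:y+h,x:x+w]=1; ms[n]&=k
    S=8
    def cost(p):
        R=Rn.from_euler("z",p[3] if yaw else 0,degrees=True).as_matrix(); c=0
        for n in rois:
            x,y,w,h=rois[n]; uv=(proj(n,M@R.T+p[:3])-[x,y]+.5)*S
            im=np.zeros((h*S,w*S),np.uint8); cv2.fillConvexPoly(im,cv2.convexHull(uv.astype(np.float32)).astype(np.int32),1)
            a=cv2.resize(im.astype(np.float32),(w,h),interpolation=cv2.INTER_AREA); b=ms[n][y:y+h,x:x+w]
            c+=1-np.minimum(a,b).sum()/np.maximum(a,b).sum()
        return c
    k=4 if yaw else 3
    r=minimize(cost,p0[:k],method="Nelder-Mead",options=dict(initial_simplex=np.vstack([p0[:k]]+[np.array(p0[:k])+15*e for e in np.eye(k)]),xatol=.1,fatol=1e-4))
    return r.x,r.fun
E
python3 - <<'E'
from fit import *
np.set_printoptions(precision=1,suppress=True)
B={n:cv2.imread(f"pics/{n}0.png") for n in C}
print("sleeve",fit(B,"blue",cyl,onz("top",[[400,228]],4)[0],{"side":(270,270,60,60),"top":(380,200,50,50)},False))
print("held",fit(B,"blue",cyl,onz("top",[[355,160]],4)[0],{"side":(320,220,45,60),"top":(330,130,50,50)},False))
print("chunk",fit(B,"pink",box(90,32,-16,16),[*onz("top",[[294,234]],28)[0],0],{"side":(235,205,60,45),"top":(270,200,50,70)}))
print("pin tip",tri([284.4,205],[294.3,199.3]))
def rect(nm,top,w,h,z,side=None):
    P=onz("top",top,z); (cx,cy),sz,a=cv2.minAreaRect(P[:,:2].astype(np.float32))
    print(nm,P[:,:2].mean(0),"edge dirs",[np.degrees(np.arctan2(*(P[(i+1)%4]-P[i])[1::-1])) for i in range(4)],[np.linalg.norm(P[(i+1)%4]-P[i]) for i in range(4)])
    if side is not None: print("  tri",[tri(np.array(s),np.array(t))[0] for s,t in zip(side,top)], onz("side",side,z)[:,:2].mean(0))
s5=lambda x,y:[x/5+230,y/5+195]
rect("plate",[[273.2,187.2],[312.5,186.5],[315.5,265.5],[275.5,265.8]],0,0,12,[s5(312,78),s5(370,188),s5(70,268),s5(30,155)])
rect("white",[[122.5,176],[176,176.5],[172.5,228],[119.5,227]],0,0,25)
rect("red",[[125,248],[179,250],[175,303],[120,301]],0,0,25)
rect("bin",[[407.6,262.2],[468.5,257.4],[477.2,318.7],[415,323.9]],0,0,100,[[262,292.7],[282.3,342.1],[226.8,360.3],[210.2,310.9]])
for n,p in (("dish",[360,293]),("hold mat",[355,160]),("test mat",[400,228]),("marker",[223,286])): print(n,onz("top",[p],4))
print("tray floor side: ",onz("side",[[257,152],[210,165]],5))
E
```

```text
sleeve (array([ 518.5, -245.1,   -6.3]), np.float64(0.31639426946640015))
held (array([ 680.3, -144. ,   -4.1]), np.float64(0.19468605518341064))
chunk (array([505.7,  -1.9,  17.8,  -3.5]), np.float64(0.402435839176178))
pin tip (array([568.3,  -3.1, 102. ]), np.float64(0.006392056120944289))
plate [522.3  -3.3] edge dirs [np.float64(-90.19476325622433), np.float64(-179.54108090950714), np.float64(89.24140242404032), np.float64(0.6395390904864575)] [np.float64(89.34597767517516), np.float64(178.32145462456936), np.float64(88.8008011046091), np.float64(177.45480829243886)]
  tri [array([611.5,  42.5,   6.1]), array([611.9, -47.3,  11.4]), array([433.9, -48.4,  16.3]), array([434.5,  40.3,   6.9])] [522.9  -4.7]
white [582.1 323.8] edge dirs [np.float64(-91.79773395277259), np.float64(176.83512708734332), np.float64(87.7217590620403), np.float64(-1.7331273365638213)] [np.float64(121.14937565623977), np.float64(116.70816007469517), np.float64(118.23857117852234), np.float64(115.68342348892634)]
red [418.7 315.9] edge dirs [np.float64(-93.28203296706805), np.float64(176.24142306764517), np.float64(86.8444632485053), np.float64(-3.93095696279882)] [np.float64(119.80335591359159), np.float64(114.98111724827231), np.float64(120.15260703039046), np.float64(115.24980177887655)]
bin [ 376.1 -297.2] edge dirs [np.float64(-86.74713204310589), np.float64(-176.14397816662776), np.float64(93.4424358115458), np.float64(3.6258432905306)] [np.float64(124.96325698325603), np.float64(122.77004167664418), np.float64(125.45446383327175), np.float64(123.18092485840089)]
  tri [array([ 434.4, -232. ,   95.9]), array([ 441.8, -358.3,   93.3]), array([ 318.5, -362.8,  102.7]), array([ 310.1, -239.5,   96.5])] [ 376.  -299.4]
dish [[ 370.4 -145.9    4. ]]
hold mat [[ 672.6 -147.5    4. ]]
test mat [[ 513.1 -242.5    4. ]]
marker [[391.9 158.    4. ]]
tray floor side:  [[581.1 320.    5. ]
 [416.4 310.9   5. ]]
```

```bash
sed -i 's/(h>100)&(h<125)&(s>150)&(v>50)/(h>95)\&(h<135)\&(s>110)\&(v>15)/; s/(h>165)&(s>85)&(v>100)&(s<200)/((h>160)|(h<2))\&(s>62)\&(v>60)/' fit.py
python3 - <<'E'
from fit import *
np.set_printoptions(precision=1,suppress=True)
B={n:cv2.imread(f"pics/{n}0.png") for n in C}
print("sleeve",fit(B,"blue",cyl,onz("top",[[400,228]],4)[0],{"side":(270,270,60,60),"top":(380,200,50,50)},False))
print("held",fit(B,"blue",cyl,onz("top",[[355,160]],4)[0],{"side":(320,220,45,60),"top":(330,130,50,50)},False))
print("chunk",fit(B,"pink",box(90,32,-16,16),[*onz("top",[[294,234]],28)[0],0],{"side":(235,205,60,45),"top":(270,200,50,70)}))
for n,(r,c) in {"side":((285,335),(260,246)),"top":((223,240),(407,294))}.items(): pass
h=cv2.cvtColor(B["side"],cv2.COLOR_BGR2HSV); print(h[280:316:3,297].tolist()); print(h[228,245:280:3].tolist(), h[218:242:2,262].tolist())
g={n:(lambda h:(h[...,0]>55)&(h[...,0]<85)&(h[...,1]>110))(cv2.cvtColor(B[n],cv2.COLOR_BGR2HSV).astype(int)) for n in B}
g["side"][:260]=0;g["top"][260:]=0
for n in g:
  ys,xs=np.nonzero(g[n]); q=onz(n,np.c_[xs,ys],4)[:,:2]; print("green",n,q.min(0),q.max(0),cv2.minEnclosingCircle(q.astype(np.float32)))
E
```

```text
sleeve (array([ 518.6, -245.6,   -1.6]), np.float64(0.22198939323425293))
held (array([ 680.4, -144.2,   -3.1]), np.float64(0.13447779417037964))
chunk (array([505.4,  -2.4,  22.4,  -2.3]), np.float64(0.23903942108154297))
[[14, 33, 164], [107, 172, 178], [107, 214, 138], [107, 227, 100], [107, 221, 104], [106, 201, 138], [106, 202, 174], [107, 225, 111], [106, 224, 106], [106, 228, 104], [106, 223, 104], [102, 222, 99]]
[[30, 9, 192], [175, 111, 195], [175, 98, 202], [175, 100, 202], [175, 101, 202], [175, 114, 197], [175, 116, 189], [175, 127, 171], [176, 134, 154], [176, 135, 140], [176, 136, 137], [177, 121, 129]] [[20, 17, 184], [178, 44, 199], [174, 88, 202], [175, 92, 202], [175, 100, 202], [175, 112, 193], [176, 137, 147], [176, 138, 137], [177, 102, 138], [15, 20, 150], [21, 17, 154], [19, 18, 153]]
green side [ 470.3 -286.4] [ 555.3 -203.5] ((512.8840942382812, -243.98182678222656), 42.71113586425781)
green top [ 472.4 -280.2] [ 556.5 -199.3] ((514.3577880859375, -240.40501403808594), 42.23432540893555)
```

```bash
cat >> h.py <<'E'
def go(x,y,z,yaw):  # shift and turn for a carry_out row, tool kept vertical
    s=state(); R=Rn.from_euler("xyz",s["ee_rot"],degrees=True); G=Rn.from_euler("xyz",[180,0,yaw],degrees=True)
    print(np.round(s["time_s"],1),np.round(s["ee_pos"],1),"row",np.round((R.inv()*G).as_rotvec(degrees=True),1),np.round(R.inv().apply(np.array([x,y,z])-s["ee_pos"]),1))
E
python3 - <<'E'
from h import *
print("mouth",tri([297.4,290.6],[410.2,221.7]))
s5=lambda x,y:[x/5+230,y/5+195]
t3=lambda x,y:[x/3+265,(y-300)/3+180]
print("chunk top corners",[tri(s5(*a),t3(*b)) for a,b in (((235,117),(69,400)),((247,155),(110,400)),((97,187),(108,521)),((85,150),(66,520)))])
go(495,-3,120,180)
E
```

```text
mouth (array([ 518.61805236, -245.98677568,   80.96249588]), np.float64(0.05964684313426005))
chunk top corners [(array([549.12244218,   9.93308702,  32.95488401]), np.float64(0.5708469977694222)), (array([547.45858564, -20.07225187,  36.18644048]), np.float64(0.22210048217618805)), (array([459.67546134, -16.31423774,  38.95046217]), np.float64(0.7109268973831888)), (array([461.09759026,  14.06941964,  33.81172386]), np.float64(0.6213485672212755))]
0.1 [243.  520.6 213.2] row [ -0.1  -0.  -25. ] [-449.8 -367.7   93.8]
```

Emit:
{"api": "carry_out", "payload": {
  "commands": [
    [0,0,-8,-45,-37,5,1],
    [0,0,-16,-90,-74,10,1],
    [0,0,-25,-135,-110,20,1],
    [0,0,-25,-180,-147,30,1],
    [0,0,-25,-225,-184,40,1],
    [0,0,-25,-270,-221,50,1],
    [0,0,-25,-315,-257,60,1],
    [0,0,-25,-360,-294,70,1],
    [0,0,-25,-405,-331,80,1],
    [0,0,-25,-435,-355,90,1],
    [0,0,-25,-450,-368,94,1],
    [0,0,-25,-450,-368,94,1],
    [0,0,-25,-450,-368,94,1],
    [0,0,-25,-450,-368,94,1]
  ]
}}

```text
time_s: 1.5
ee_pos: [494.9, -3.3, 119.3]
ee_rot: [180.0, -0.1, 179.8]
force: [-0.1, 0.3, -0.3]
gripper_width: 91.4
gripper_force: 0.0
```

```bash
python3 - <<'E'
from h import *
go(495,-3,18,180)
print(state()["ee_rot"],state()["force"],state()["qpos"])
E
```

```text
1.5 [494.9  -3.3 119.3] row [ 0.  -0.1 -0.2] [ -0.3   0.3 101.3]
[ 1.79965140e+02 -1.02410382e-01  1.79832456e+02] [-0.0622416   0.34693638 -0.26208989] [-1.73934247e+00  1.60592709e+01  1.07927576e+02  3.85911614e-02
  5.61164876e+01 -9.15933106e+01]
```

Emit:
{"api": "carry_out", "payload": {
  "commands": [
    [0,0,0,0,0,25,1],
    [0,0,0,0,0,50,1],
    [0,0,0,0,0,75,1],
    [0,0,0,0,0,92,1],
    [0,0,0,0,0,101,1],
    [0,0,0,0,0,101,1],
    [0,0,0,0,0,101,-1],
    [0,0,0,0,0,101,-1],
    [0,0,0,0,0,101,-1],
    [0,0,0,0,0,101,-1],
    [0,0,0,0,0,101,-1],
    [0,0,0,0,0,101,-1],
    [0,0,0,0,0,101,-1],
    [0,0,0,0,0,101,-1],
    [0,0,0,0,0,101,-1],
    [0,0,0,0,0,101,-1]
  ],
  "force": 12
}}

```text
time_s: 3.1
ee_pos: [495.3, -2.8, 18.9]
ee_rot: [180.0, -0.0, 180.0]
force: [-0.3, -0.5, 0.6]
gripper_width: 32.0
gripper_force: 12.0
```

Emit:
{"api": "carry_out", "payload": {
  "commands": [
    [0,0,0,0,0,-15,-1],
    [0,0,0,0,0,-45,-1],
    [0,0,0,0,0,-85,-1],
    [0,0,0,0,0,-120,-1],
    [0,0,0,10,-22,-142,-1],
    [0,0,0,26,-60,-145,-1],
    [0,0,0,43,-100,-145,-1],
    [0,0,0,61,-140,-145,-1],
    [0,0,0,79,-180,-145,-1],
    [0,0,0,96,-220,-145,-1],
    [0,0,0,113,-258,-145,-1],
    [0,0,0,124,-285,-145,-1],
    [0,0,0,129,-295,-145,-1],
    [0,0,0,129,-295,-145,-1],
    [0,0,0,129,-295,-145,-1]
  ]
}}

```text
time_s: 4.6
ee_pos: [366.3, -296.8, 163.7]
ee_rot: [179.9, -0.0, 180.0]
force: [-0.8, 0.5, -0.4]
gripper_width: 31.9
gripper_force: 12.0
```

```bash
python3 - <<'E'
from h import *
go(366,-298,75,180)
a=[grab_frame(n)[...,::-1] for n in("side","top")]
m=np.hstack([cv2.resize(a[0][240:400,170:340],None,fx=2.3,fy=2.3),cv2.resize(a[1][200:360,350:520],None,fx=2.3,fy=2.3)])
cv2.imwrite("pics/bin.png",m)
E
```

```text
4.6 [ 366.3 -296.8  163.7] row [ 0.1 -0.  -0. ] [ 0.3 -1.3 88.7]
```

View pics/bin.png

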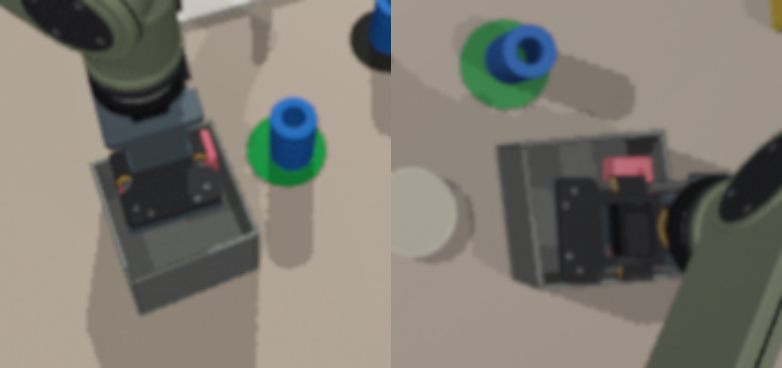

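The chunk is held over the bin, between its rims in both views (side about 205,150; top about 628,168 in the crop). Lowering to release.

Emit:
{"api": "carry_out", "payload": {
  "commands": [
    [0,0,0,0,-1,25,-1],
    [0,0,0,0,-1,55,-1],
    [0,0,0,0,-1,80,-1],
    [0,0,0,0,-1,85,-1],
    [0,0,0,0,-1,85,-1],
    [0,0,0,0,-1,85,0.2],
    [0,0,0,0,-1,85,0.2],
    [0,0,0,0,-1,85,0.2],
    [0,0,0,0,-1,85,0.2],
    [0,0,0,0,-1,85,0.2],
    [0,0,0,0,-1,60,0.2],
    [0,0,0,0,-1,20,0.2],
    [0,0,0,0,-1,-10,0.5],
    [0,0,0,-50,15,-15,1],
    [0,0,0,-95,30,-15,1],
    [0,0,0,-135,44,-15,1],
    [0,0,0,-152,51,-15,1],
    [0,0,0,-152,51,-15,1],
    [0,0,0,-152,51,-15,1],
    [0,0,0,-152,51,-15,1]
  ]
}}

```text
time_s: 6.7
ee_pos: [516.6, -247.3, 178.9]
ee_rot: [180.0, -0.1, 179.9]
force: [0.5, -0.9, 0.4]
gripper_width: 90.7
gripper_force: 0.0
```

```bash
python3 - <<'E'
from h import *
go(518.5,-245.5,40,180)
a=[grab_frame(n)[...,::-1] for n in("side","top")]
m=np.hstack([cv2.resize(a[0][240:400,170:340],None,fx=2.3,fy=2.3),cv2.resize(a[1][200:360,350:520],None,fx=2.3,fy=2.3)])
cv2.imwrite("pics/bin2.png",m)
E
```

```text
6.7 [ 516.6 -247.3  178.9] row [ 0.  -0.1 -0.1] [ -2.    1.8 138.9]
```

View pics/bin2.png

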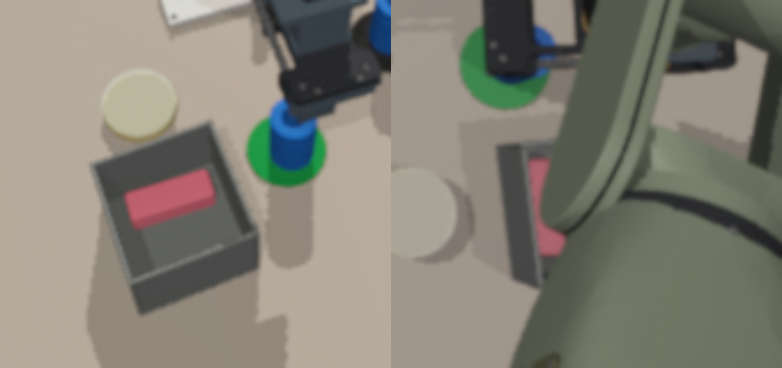

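The chunk lies flat on the bin floor (side crop about 170,198) and the sleeve still stands. Descending on it.

Emit:
{"api": "carry_out", "payload": {
  "commands": [
    [0,0,0,-2,2,30,1],
    [0,0,0,-2,2,60,1],
    [0,0,0,-2,2,90,1],
    [0,0,0,-2,2,115,1],
    [0,0,0,-2,2,132,1],
    [0,0,0,-2,2,139,1],
    [0,0,0,-2,2,139,1],
    [0,0,0,-2,2,139,-1],
    [0,0,0,-2,2,139,-1],
    [0,0,0,-2,2,139,-1],
    [0,0,0,-2,2,139,-1],
    [0,0,0,-2,2,139,-1],
    [0,0,0,-2,2,139,-1],
    [0,0,0,-2,2,139,-1],
    [0,0,0,-2,2,139,-1],
    [0,0,0,-2,2,139,-1]
  ],
  "force": 20
}}

```text
time_s: 8.4
ee_pos: [520.4, -244.9, 40.2]
ee_rot: [-180.0, 0.0, 180.0]
force: [-0.1, 0.0, 3.8]
gripper_width: 49.9
gripper_force: 20.0
```

Emit:
{"api": "carry_out", "payload": {
  "commands": [
    [0,0,0,0,0,-15,-1],
    [0,0,0,0,0,-45,-1],
    [0,0,0,0,0,-85,-1],
    [0,0,0,0,0,-115,-1],
    [0,0,0,-3,16,-125,-1],
    [0,0,0,-10,48,-125,-1],
    [0,0,0,-18,88,-125,-1],
    [0,0,0,-26,128,-125,-1],
    [0,0,0,-34,168,-125,-1],
    [0,0,0,-42,206,-125,-1],
    [0,0,0,-47,232,-125,-1],
    [0,0,0,-49,242,-125,-1],
    [0,0,0,-49,242,-125,-1],
    [0,0,0,-49,242,-125,-1],
    [0,0,0,-49,242,-125,-1]
  ]
}}

```text
time_s: 9.9
ee_pos: [568.9, -3.9, 164.6]
ee_rot: [-180.0, -0.0, 179.9]
force: [0.8, 0.2, -1.6]
gripper_width: 50.3
gripper_force: 20.0
```

```bash
python3 - <<'E'
from fit import *
go(569.5,-3,165,180)
B={}
for n in C: B[n]=grab_frame(n)[...,::-1].copy(); cv2.imwrite(f"pics/hov_{n}.png",B[n])
ps=proj("side",[568.5,-3,170])[0]; pt=proj("top",[568.5,-3,170])[0]; print(ps,pt)
x,y=ps.astype(int); u,v=pt.astype(int)
m=np.hstack([cv2.resize(B["side"][y-40:y+60,x-50:x+50],None,fx=4,fy=4),cv2.resize(B["top"][v-50:v+50,u-50:u+50],None,fx=4,fy=4)])
print("off",x-50,y-40,u-50,v-50)
cv2.imwrite("pics/hov.png",m)
E
```

```text
9.9 [568.9  -3.9 164.6] row [-0.  -0.  -0.1] [-0.6  0.9 -0.4]
[284.63758343 188.3297723 ] [294.89272522 193.64051627]
off 234 148 244 143
```

View pics/hov.png

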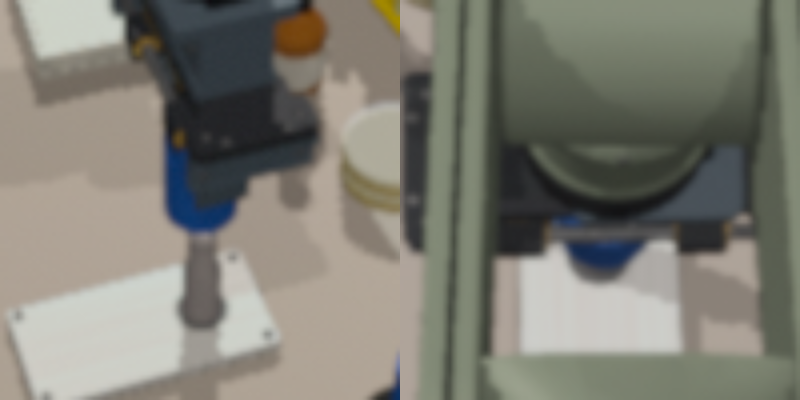

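The sleeve hangs directly over the pin: side bottom rim centre is about (284.0,203) against the pin axis at 284.4; top centre is about 295.1 against 294.6. I'm nudging 1 mm and descending while watching the force.

Emit:
{"api": "carry_out", "payload": {
  "commands": [
    [0,0,0,-0.5,1,10,-1],
    [0,0,0,-0.5,1,20,-1],
    [0,0,0,-0.5,1,24,-1],
    [0,0,0,-0.5,1,28,-1],
    [0,0,0,-0.5,1,32,-1],
    [0,0,0,-0.5,1,36,-1],
    [0,0,0,-0.5,1,36,-1]
  ]
}}

```text
time_s: 10.7
ee_pos: [569.5, -1.8, 128.4]
ee_rot: [180.0, -0.1, 180.0]
force: [0.1, 0.4, -1.2]
gripper_width: 49.9
gripper_force: 20.0
```

Emit:
{"api": "carry_out", "payload": {
  "commands": [
    [0,0,0,0,0,4,-1],
    [0,0,0,0,0,8,-1],
    [0,0,0,0,0,12,-1],
    [0,0,0,0,0,16,-1],
    [0,0,0,0,0,20,-1],
    [0,0,0,0,0,20,-1]
  ]
}}

```text
time_s: 11.3
ee_pos: [569.4, -1.8, 108.2]
ee_rot: [180.0, -0.1, 180.0]
force: [-0.6, -0.1, -1.4]
gripper_width: 50.0
gripper_force: 20.0
```

```bash
python3 -c "
from h import *
for i in range(3): grab_frame('side'); s=state(); print(s['ee_pos'],s['force'],s['torque'])"
```

```text
[569.62588928  -1.79365646 108.5809653 ] [ 0.39030143  0.77317281 -1.32581068] [ 0.01916451 -0.00408915  0.00666408]
[569.81940101  -1.81919583 108.81348306] [ 0.08419392 -0.04500695 -0.96130904] [ 0.06749003 -0.03230685 -0.02312624]
[569.96453597  -1.82657488 109.0201573 ] [-0.06374777  0.04756983 -0.28668682] [0.04162732 0.01496029 0.08915552]
```

Emit:
{"api": "carry_out", "payload": {
  "commands": [
    [0,0,0,0,0,3,-1],
    [0,0,0,0,0,6,-1],
    [0,0,0,0,0,8,-1],
    [0,0,0,0,0,10,-1],
    [0,0,0,0,0,11,-1],
    [0,0,0,0,0,11,-1]
  ]
}}

```text
time_s: 12.05
ee_pos: [569.7, -1.8, 97.7]
ee_rot: [180.0, -0.0, 180.0]
force: [-0.8, 0.7, -0.9]
gripper_width: 49.6
gripper_force: 20.0
```

Emit:
{"api": "carry_out", "payload": {
  "commands": [
    [0,0,0,0,0,1,-1],
    [0,0,0,0,0,2,-1],
    [0,0,0,0,0,3,-1],
    [0,0,0,0,0,4,-1],
    [0,0,0,0,0,5,-1],
    [0,0,0,0,0,5,-1]
  ]
}}

```text
time_s: 12.65
ee_pos: [569.7, -1.8, 92.8]
ee_rot: [180.0, -0.0, 180.0]
force: [0.8, 0.6, -0.8]
gripper_width: 50.2
gripper_force: 20.0
```

Emit:
{"api": "carry_out", "payload": {
  "commands": [
    [0,0,0,0,0,3,-1],
    [0,0,0,0,0,6,-1],
    [0,0,0,0,0,9,-1],
    [0,0,0,0,0,12,-1],
    [0,0,0,0,0,15,-1],
    [0,0,0,0,0,15,-1]
  ]
}}

```text
time_s: 13.25
ee_pos: [569.5, -1.8, 77.4]
ee_rot: [180.0, -0.1, 180.0]
force: [0.1, 0.8, -0.3]
gripper_width: 49.9
gripper_force: 20.0
```

Emit:
{"api": "carry_out", "payload": {
  "commands": [
    [0,0,0,0,0,3,-1],
    [0,0,0,0,0,6,-1],
    [0,0,0,0,0,9,-1],
    [0,0,0,0,0,12,-1],
    [0,0,0,0,0,15,-1],
    [0,0,0,0,0,15,-1]
  ]
}}

```text
time_s: 13.85
ee_pos: [569.5, -1.8, 62.4]
ee_rot: [180.0, -0.1, 180.0]
force: [0.5, -0.8, -2.6]
gripper_width: 49.9
gripper_force: 20.0
```

Emit:
{"api": "carry_out", "payload": {
  "commands": [
    [0,0,0,0,0,2,-1],
    [0,0,0,0,0,4,-1],
    [0,0,0,0,0,6,-1],
    [0,0,0,0,0,8,-1],
    [0,0,0,0,0,10,-1],
    [0,0,0,0,0,10,-1]
  ]
}}

```text
time_s: 14.45
ee_pos: [569.6, -1.8, 52.6]
ee_rot: [180.0, -0.0, 180.0]
force: [0.2, 0.1, -1.0]
gripper_width: 49.9
gripper_force: 20.0
```

```bash
python3 - <<'E'
from h import *
a=grab_frame("side")[...,::-1]; s=state(); print(s["ee_pos"],s["force"],s["torque"])
cv2.imwrite("pics/down.png",cv2.resize(a[170:260,230:330],None,fx=5,fy=5,interpolation=cv2.INTER_CUBIC))
E
```

```text
[569.720538    -1.81013888  52.77270288] [-0.25873054  0.30326021 -1.20862823] [ 0.07542929  0.03690012 -0.00420221]
```

View pics/down.png

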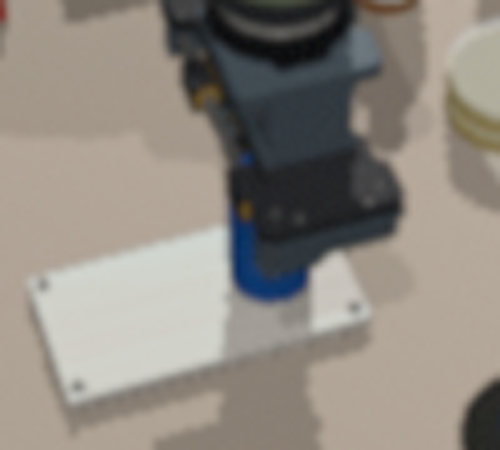

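Emit:
{"api": "carry_out", "payload": {
  "commands": [
    [0,0,0,0,0,2,-1],
    [0,0,0,0,0,4,-1],
    [0,0,0,0,0,4,-1],
    [0,0,0,0,0,4,1],
    [0,0,0,0,0,4,1],
    [0,0,0,0,0,4,1],
    [0,0,0,0,0,4,1],
    [0,0,0,0,0,4,1],
    [0,0,0,0,0,4,1],
    [0,0,0,0,0,4,1],
    [0,0,0,0,0,-40,1],
    [0,0,0,0,0,-85,1],
    [0,0,0,0,0,-100,1],
    [0,0,0,0,0,-100,1],
    [0,0,0,0,0,-100,1]
  ]
}}

```text
time_s: 16.0
ee_pos: [569.2, -1.8, 152.3]
ee_rot: [180.0, -0.1, 180.0]
force: [-0.5, -0.1, -0.0]
gripper_width: 91.2
gripper_force: 0.0
```

```bash
python3 - <<'E'
from fit import *
go(569.7,-1.8,48.5,180)
a=grab_frame("side")[...,::-1].copy(); b=grab_frame("top")[...,::-1]
cv2.imwrite("pics/rest.png",cv2.resize(a[150:260,230:330],None,fx=5,fy=5,interpolation=cv2.INTER_CUBIC))
for z in (12,64): print(z,proj("side",[[568.3,-3,z],[568.3,-3,z+80]])-[230,150])
E
```

```text
16.0 [569.2  -1.8 152.3] row [ 0.  -0.1 -0. ] [ -0.6  -0.  103.8]
12 [[54.18752281 74.61444848]
 [54.36896916 57.27697322]]
64 [[54.30341974 63.56726884]
 [54.49700091 44.90069659]]
```

View pics/rest.png

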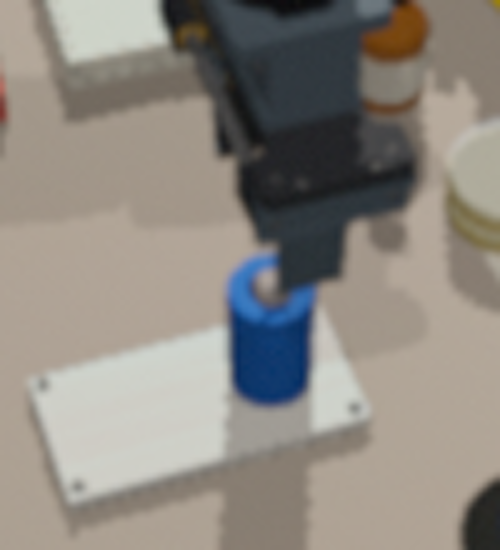

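Released, the sleeve is fully home on the plate: its mouth centre is at about (271,288) in the crop, as predicted for home (272,286) and not part-way (272,224). It therefore fits and belongs in the white tray.

Emit:
{"api": "carry_out", "payload": {
  "commands": [
    [0,0,0,0,0,30,1],
    [0,0,0,0,0,60,1],
    [0,0,0,0,0,90,1],
    [0,0,0,0,0,103,1],
    [0,0,0,0,0,103,1],
    [0,0,0,0,0,103,-1],
    [0,0,0,0,0,103,-1],
    [0,0,0,0,0,103,-1],
    [0,0,0,0,0,103,-1],
    [0,0,0,0,0,103,-1],
    [0,0,0,0,0,103,-1],
    [0,0,0,0,0,103,-1],
    [0,0,0,0,0,103,-1],
    [0,0,0,0,0,103,-1]
  ],
  "force": 20
}}

```text
time_s: 17.5
ee_pos: [570.0, -1.8, 50.4]
ee_rot: [180.0, 0.0, 180.0]
force: [-1.7, 0.8, 5.5]
gripper_width: 49.7
gripper_force: 20.0
```

Emit:
{"api": "carry_out", "payload": {
  "commands": [
    [0,0,0,0,0,-5,-1],
    [0,0,0,0,0,-15,-1],
    [0,0,0,0,0,-30,-1],
    [0,0,0,0,0,-50,-1],
    [0,0,0,0,0,-75,-1],
    [0,0,0,0,0,-100,-1],
    [0,0,0,0,0,-117,-1],
    [0,0,0,0,0,-122,-1],
    [0,0,0,0,0,-122,-1]
  ]
}}

```text
time_s: 18.4
ee_pos: [569.9, -1.7, 172.5]
ee_rot: [180.0, 0.1, 180.0]
force: [-0.1, -0.0, -0.9]
gripper_width: 49.9
gripper_force: 20.0
```

Emit:
{"api": "carry_out", "payload": {
  "commands": [
    [0,0,0,0,15,0,-1],
    [0,0,0,-2,45,0,-1],
    [0,0,0,-3,85,0,-1],
    [0,0,0,-5,125,0,-1],
    [0,0,0,-6,165,0,-1],
    [0,0,0,-8,205,0,-1],
    [0,0,0,-9,245,0,-1],
    [0,0,0,-11,285,0,-1],
    [0,0,0,-12,310,0,-1],
    [0,0,0,-12,324,0,-1],
    [0,0,0,-12,324,15,-1],
    [0,0,0,-12,324,45,-1],
    [0,0,0,-12,324,80,-1],
    [0,0,0,-12,324,105,-1],
    [0,0,0,-12,324,118,-1],
    [0,0,0,-12,324,123,-1],
    [0,0,0,-12,324,123,-1]
  ]
}}

```text
time_s: 20.1
ee_pos: [582.0, 322.1, 48.8]
ee_rot: [-180.0, -0.0, 180.0]
force: [0.2, -0.6, -1.1]
gripper_width: 49.9
gripper_force: 20.0
```

```bash
python3 - <<'E'
from h import *
s=state(); print(s["ee_pos"],s["force"])
a=grab_frame("side")[...,::-1]
cv2.imwrite("pics/tray.png",cv2.resize(a[90:200,190:310],None,fx=5,fy=5,interpolation=cv2.INTER_CUBIC))
E
```

```text
[581.99932184 322.1167661   48.79779035] [ 0.21507922 -0.57206258 -1.09669264]
```

View pics/tray.png

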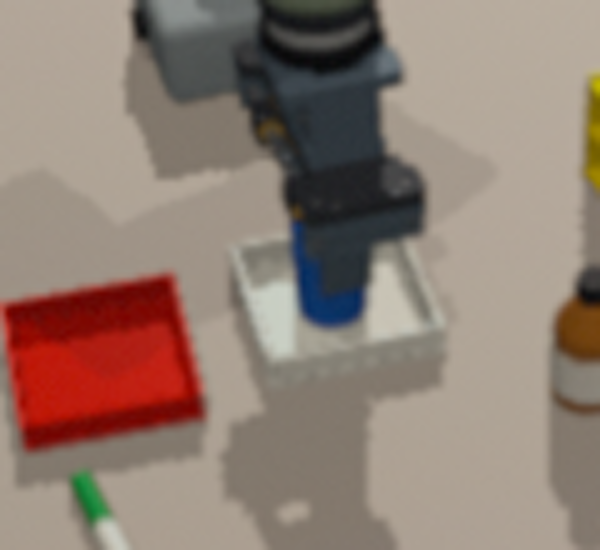

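The sleeve hangs upright inside the white tray, near its middle (crop about 330,300). Lowering the last 5 mm, releasing and lifting away.

Emit:
{"api": "carry_out", "payload": {
  "commands": [
    [0,0,0,0,0,2,-1],
    [0,0,0,0,0,4,-1],
    [0,0,0,0,0,5,-1],
    [0,0,0,0,0,5,-1],
    [0,0,0,0,0,5,1],
    [0,0,0,0,0,5,1],
    [0,0,0,0,0,5,1],
    [0,0,0,0,0,5,1],
    [0,0,0,0,0,5,1],
    [0,0,0,0,0,5,1],
    [0,0,0,0,0,5,1],
    [0,0,0,0,0,-30,1],
    [0,0,0,0,0,-75,1],
    [0,0,0,0,0,-120,1],
    [0,0,0,45,0,-140,1],
    [0,0,0,90,-40,-140,1],
    [0,0,0,135,-80,-140,1],
    [0,0,0,160,-120,-140,1],
    [0,0,0,160,-120,-140,1],
    [0,0,0,160,-120,-140,1]
  ]
}}

```text
time_s: 22.15
ee_pos: [420.1, 200.5, 189.5]
ee_rot: [-180.0, -0.0, 179.9]
force: [-0.5, 0.5, 0.3]
gripper_width: 91.4
gripper_force: 0.0
```

```bash
python3 - <<'E'
from h import *
s=state(); print(s["time_s"],s["ee_pos"],s["force"],s["qvel"].round(2))
a=[grab_frame(n)[...,::-1] for n in("side","top")]
m=np.hstack([a[0][:,150:],a[1][:,100:490]])
cv2.imwrite("pics/end.png",m)
E
```

```text
22.15 [420.07388883 200.53175183 189.46949034] [-0.52428649  0.53485638  0.26340802] [ 1.08  2.86 -4.37  0.81 -1.6   0.76]
```

View pics/end.png

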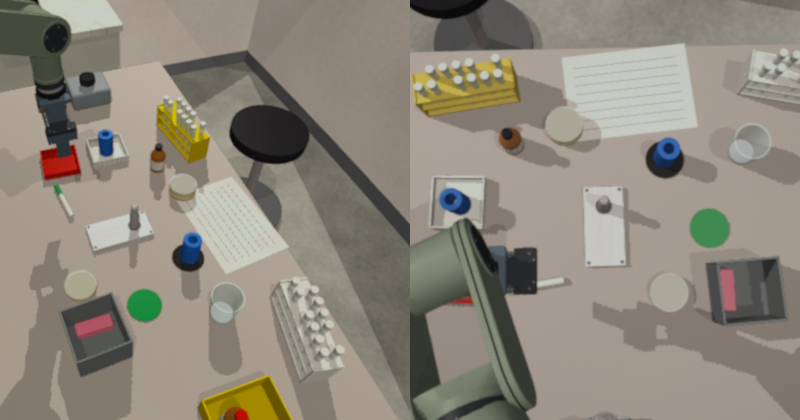

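The sleeve stands upright in the white tray (side about 106,143; top about 455,203), the chunk is in the bin, the plate is clear, and everything else is where it was. Handing in.

```bash
python3 -c "
from workcell import workorder; print(workorder.job_done())"
```

```text
the job is handed in; nothing more can be done
None
```

The pink foam chunk is in the waste bin, and the sleeve from the green mat went fully home on the gauge pin, so it now stands upright in the white tray; the job was handed in at about 22 s.

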